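Set the box-sizing gauge and try the candlestick in it

TASK

Wind the handwheel of the green sizing gauge until the pointer on its moving jaw lines up with the red tab on the scale, which marks the inside width of a shipping box. Then stand the tall brass candlestick upright on the gauge's bed, in the middle between the two jaws, to show that it fits, and let go of it with the gauge still at the tab. The candlestick is top-heavy: carry it gently, do not drop it or let it tip over, and leave the red tab and the other wares where they are.

Things in the scene. Friction and masses are not known exactly. Their poses are not given: they have to be found in the camera images.
- gauge: Green sizing gauge, fixed. Origin: on the table, on the jaws' centre line; z up, y along its length from the fixed jaw to the gearbox and handwheel. Bed: top 20 mm above the table, x -45 to 70, y -160 to 140 mm. Fixed jaw: inner face at y = -130, x -41 to 41 mm, top 71 mm above the table. Gearbox: y 50 to 130 mm, top 92 mm. White scale, a line every 5 mm, on the bed at x = 40 to 60 mm
- bay (a point): Point on the bed's top surface (20 mm above the table) at the foot of the fixed jaw's inner face, on the jaws' centre line; axes as the gauge's. The free gap between the jaws extends from here along +y
- jaw (a joint): Moving jaw (steel, wood-faced, 82 mm wide, top 71 mm above the table), metres along the gauge's +y, range 0 to 0.085. Gap between the jaw faces = 20 mm + this value. The handwheel moves it 20 mm per turn; it stays where it is left and cannot be pushed by hand. The starting gap (28 to 46 mm) is too narrow for the candlestick
- pointer (a point): Tip of the black pointer carried by the moving jaw, level with the jaw's inner face along the gauge's y (x = 58 mm, 26 mm above the table); axes as the gauge's. Lined up with the tab when both have the same y in the gauge's frame
- tab (a joint): Place of the red tab along the scale, in metres: the pointer is lined up when joint jaw equals this value. It was set beforehand and is not to be moved; it stands for gaps of 74 to 88 mm
- tab_mark (a point): Inner end of the red tab (4 mm wide along y, standing 12 mm tall at the scale's outer edge, x = 62 mm in the gauge's frame, 26 mm above the table); axes as the gauge's
- wheel_hub (a point): Top of the handwheel's hub, on its upright axis, 116 mm above the table. Wheel: black rim and steel spokes, 122 mm across, its rim's top 113 mm above the table
- handle (a point): Mid-height of the red upright crank handle on the handwheel: a round sleeve 20 mm across, 50 mm tall (116 to 166 mm above the table; this point 141 mm), 50 mm from the wheel's axis. The sleeve spins freely on its pin, so it can be held in a gripper of fixed direction while it goes round; turning takes about 2.5 N
- crank (a joint): Angle of the handwheel in rad; grows when turned clockwise seen from above, which opens the jaws (jaw moves to +y) by 20 mm per turn (6.283 rad)
- candlestick_mid (a point): Half-way up the tall brass candlestick, on its axis, 87.5 mm above its foot; z towards its top. 175 mm tall, about 0.45 kg: foot 56 mm across, stem 16 mm, thick barrel 40 mm across from 92 to 148 mm above the foot (its middle 32.5 mm above this point), cup 44 mm across at the top. Top-heavy: it tips over at about 14 degrees
- candlestick: The candlestick itself; origin at the centre of its foot's underside, z along its axis. Standing on the bed its origin is 20 mm above the table
- censer: Bystander: round copper bowl, 92 mm across, 60 mm tall; origin at the centre of its underside
- jar: Bystander: blue jar with brass cap, 60 mm across, 75 mm tall; origin at the centre of its underside
- tin: Bystander: red tin, 64 mm across, 60 mm tall; origin at the centre of its underside
Not all that is in view belongs to the job. Of the things that look like the candlestick, the smallest one is meant.

How it is judged:
By the outcome, as a careful person would: the job done as asked, in the order asked, and still so for the second after the job is handed in, with the robot touching nothing.
It also fails if it takes over 72 s, if anything falls off the work surface, if the arm or the gripper's body presses on something with over 40 N, if the wrist force passes 120 N, or if a joint passes its speed limit or range.

ROBOT

A 6-joint arm with a two-finger parallel gripper is mounted at the origin on the work surface. World frame = base frame: x ahead of the robot, y to its left, z up, the work surface at z = 0. Lengths are in mm, angles in rad, forces in N, time in s.
With the tool pointing down it reaches from about 300 to 775 mm from the base axis. Payload 14.6 kg.
Tool frame: the origin (TCP) lies on the centre line of the jaws, within the pads' length; the fingertips stand 11 mm ahead of it and the grasp point (between the pads) lies 8 mm behind it; x points along the fingers, y is the direction in which the jaws open and shut, and the axes are right-handed (so a half turn about x gives the same grasp; the last joint's range is limited). The gripper opens to 94 mm and grips with 3 to 60 N. Pads are 16 mm wide; open, the fingers measure 119 mm over their backs; the gripper's body (75 mm by 177 mm) begins 78 mm behind the grasp point.
Start: joints at [-0.067, 0.3, 1.521, -0, 1.321, -0.067], TCP at [549.99, -0.002, 216.446] pointing down, gripper open.
Joint ranges: [-3.03, 3.03], [-0.79, 2.21], [0.23, 2.52], [-1.04, 4.18], [0, 3.07], [-2.55, 2.55]. Speed limits (rad/s): [2.22, 2.22, 2.57, 3.14, 3.14, 3.14].

INTERFACE

Orientations are given as [roll, pitch, yaw] about the fixed x, y, z axes, in that order (R = Rz(yaw) Ry(pitch) Rx(roll)).
In Python, from cell import manip gives the robot as it stands.
- The arm moves only by the shell command python3 -m handwheel 'ROWS' [OPENING] [FORCE]. ROWS is JSON, a list of rows, each a list of 2 entries, a list of its own where there are three numbers: the shift along the tool's x, y, z in mm, then the turn about the tool's x in rad. In form: [[[x, y, z], spin], ...]. A call has exactly 10 rows; each row shifts and turns the commanded pose from where the row before left it, along the tool's axes as they then stand; what a row does not reach is not made up. A row lasts 1/8 s, in which the tool goes at most 62.5 mm and 10.7 degrees, less where a joint would pass 70% of its speed; a pose out of reach is approached as far as the arm can. A call with a gripper value outside its range is refused whole. OPENING is the closure in counts, from 0 (fully open) to 255 (shut), set as the call begins (- or left out, the last holds). The fingers move at their own pace and stop on an object; FORCE is the grip in N (left out, the last holds). Time passes only in rows, so rows that do not move let the fingers close, or fill a call up. It gives the time, the measured TCP pose, the force and the opening at its end, in the units of the state.
- manip.read_state(): the state, without advancing time (a new reading comes with each control period).
- manip.camera(name): name is "scene" or "side" or "wrist"; returns a dict with "pixels" (384x512x3 uint8, red, green, blue), "z_map" (384x512 float32, mm along the optical axis (not along the pixel's ray), 0 where there is no reading), "mtx" (3x3 intrinsics, pixels), "xyz" and "orientation" of the camera in the world. Camera axes: x right, y up, looking along -z (the intrinsics and any distortion apply to the point x, -y, -z); pixel columns grow to the right and rows downward; lengths in mm; the calibration is good to about 2 mm. The wrist camera is an equidistant fisheye: a pixel r from the principal point sees the ray r / f radians off the axis. A picture is of the moment at which its call begins.
- manip.sign_off(): hands the job in, once; it reports no verdict.
Trained networks look in the newest picture that a camera, given by its name, has taken for a name from the list of things; names that differ only in an ending like _2 or _b are one class to them, and where a whole thing is asked for, a point or a joint stands for the part that bears it (a point fixed in the world has none). Each returns a list of dicts, best first, with "confidence" (0 to 1); they miss things now and then, are a little off and sometimes report something else, mostly with a low value. They report only what shows in the picture. A call takes as long as a camera call. They do not tell look-alikes from the thing itself.
- manip.cut_out(target, camera): "region" (384x512 bool, what is visible of it) and "centre" ([column, row] in pixels, amid what is visible of it).
The state is a dict: "clock": time; "joints": joint angles; "qd": joint speeds; "effort": joint torques, N m; "eef_pos": TCP position; "eef_rot": TCP orientation; "wrist_force": force on the tool from outside, world axes, zero at the start; "moment": the same for the moment, N m; "finger_gap": finger opening in mm.
Only numpy, scipy, OpenCV 4.12 (cv2) and the standard library are available. Lean on these libraries where they do the work, as an engineer would, in place of code of your own. Each camera call takes 0.05 s, during which the arm holds its last target. There are 200 camera calls.

## Working session

There is one attempt and no reset: what is moved stays moved. The work goes in short steps, Python scripts to look and compute and a shell command to move; the robot and the scene stay as the last step left them, time stands still between calls to the robot, and variables do not carry over. Pictures are saved under pics/ and viewed, about 8 in all and at most 12, crops included, and the job is handed in when it is done.

```bash
ls; mkdir -p pics; cat > h.py <<'E'
import numpy as np, cv2
from scipy.spatial.transform import Rotation as R
from cell import manip
def cam(n):
    c=manip.camera(n); return c
def rot(c):
    o=np.array(c["orientation"],float)
    return o if o.shape==(3,3) else R.from_euler('xyz',o).as_matrix()
def pts(c,mask=None):
    z=c["z_map"]; m=(z>0) if mask is None else (mask&(z>0))
    v,u=np.nonzero(m); d=z[v,u]; K=c["mtx"]
    p=np.stack([(u-K[0][2])/K[0][0]*d,-(v-K[1][2])/K[1][1]*d,-d],1)
    return p@rot(c).T+np.array(c["xyz"]),np.stack([u,v],1)
def proj(c,P):
    q=(np.atleast_2d(P)-np.array(c["xyz"]))@rot(c); K=c["mtx"]
    return np.stack([K[0][2]+K[0][0]*q[:,0]/-q[:,2],K[1][2]-K[1][1]*q[:,1]/-q[:,2]],1)
def save(n,im): cv2.imwrite(f"pics/{n}.png",np.ascontiguousarray(im[...,::-1]))
E
python3 - <<'E'
from h import *
ims=[]
for n in ["scene","side"]:
    c=cam(n); print(n,c["xyz"],c["orientation"],c["mtx"]); ims.append(c["pixels"])
    for t in ["gauge","handle","candlestick","jaw","tab","censer","jar","tin"]:
        for r in manip.cut_out(t,n)[:4]:
            p,_=pts(c,r["region"])
            if len(p): print(n,t,round(r["confidence"],2),np.round(r["centre"]),len(p),np.round(np.median(p,0)),np.round(np.percentile(p,2,axis=0)),np.round(np.percentile(p,98,axis=0)))
save("a",ims[0]); save("b",ims[1])
print(manip.read_state())
E
```

```text
pics
scene [1190.74724863 -275.82159099 1086.90091124] [0.61867786 0.01584987 1.14193046] [[357.05821759   0.         259.00547677]
 [  0.         357.05821759 189.4056723 ]
 [  0.           0.           1.        ]]
scene gauge 0.66 [274. 191.] 414 [552.  45.  53.] [515.  24.  17.] [597. 159.  73.]
scene handle 0.42 [313. 168.] 70 [583. 176. 151.] [555. 169. 113.] [587. 191. 168.]
scene candlestick 0.81 [200. 256.] 1223 [ 715. -272.  178.] [ 674. -303.    5.] [ 735. -239.  251.]
scene candlestick 0.68 [176. 229.] 354 [ 600. -309.  148.] [ 528. -329.   -0.] [ 669. -286.  242.]
scene candlestick 0.57 [126. 241.] 1325 [ 592. -441.  173.] [ 546. -475.    2.] [ 613. -411.  251.]
scene jaw 0.65 [278. 192.] 401 [552.  44.  53.] [518.  24.  20.] [598. 160.  73.]
scene jaw 0.6 [165. 205.] 523 [ 422. -310.   38.] [ 397. -349.    3.] [ 478. -269.   62.]
scene censer 0.82 [165. 210.] 524 [ 423. -310.   38.] [ 397. -348.    3.] [ 479. -269.   63.]
scene censer 0.46 [311. 164.] 497 [535. 196. 111.] [417. 147.  -2.] [592. 292. 166.]
scene censer 0.24 [273. 192.] 452 [550.  44.  52.] [490.  23.   2
[... 1493 characters left out ...]
407 [535. 105.  44.] [485. -46.   3.] [623. 257. 118.]
{'clock': 0.9, 'joints': array([-6.65834724e-02,  2.99878396e-01,  1.52101331e+00,  1.51607893e-05,
        1.32068475e+00, -6.65952829e-02]), 'qd': array([ 0.00070334, -0.00247149, -0.00070706,  0.0003597 ,  0.00142807,
        0.00087442]), 'effort': array([-1.20609529e-03, -5.31657779e+01, -3.52915442e+01,  7.08495663e-02,
        2.13137129e-02, -5.17162505e-05]), 'eef_pos': array([5.49989153e+02, 1.07023273e-02, 2.16451801e+02]), 'eef_rot': array([2.24071875, 1.57077446, 0.66993048]), 'wrist_force': array([-0.00198793,  0.47585203,  1.34272564]), 'moment': array([0.03329851, 0.01613633, 0.05507919]), 'finger_gap': 93.86836927813805}
```

```bash
python3 - <<'E'
import cv2,numpy as np
a=cv2.imread("pics/a.png");b=cv2.imread("pics/b.png")
A=cv2.resize(a[110:310,100:400],None,fx=2.6,fy=2.6,interpolation=cv2.INTER_CUBIC)[:, :780]
cv2.imwrite("pics/a2.png",A)
cv2.imwrite("pics/b2.png",cv2.resize(b[130:330,180:400],None,fx=2.9,fy=2.9,interpolation=cv2.INTER_CUBIC))
E
python3 - <<'E'
from h import *
print(R.from_euler('xyz',manip.read_state()["eef_rot"]).as_matrix().round(3))
E
```

```text
[[ 0.  1.  0.]
 [ 0.  0. -1.]
 [-1.  0. -0.]]
```

View pics/a2.png

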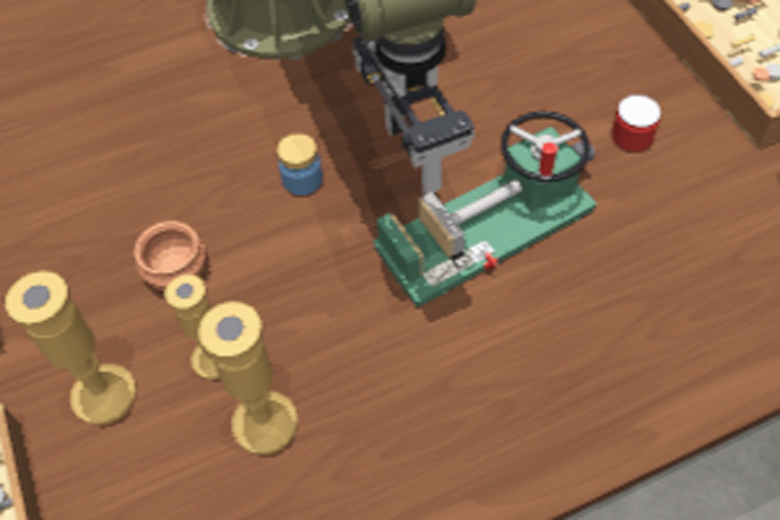

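View pics/b2.png

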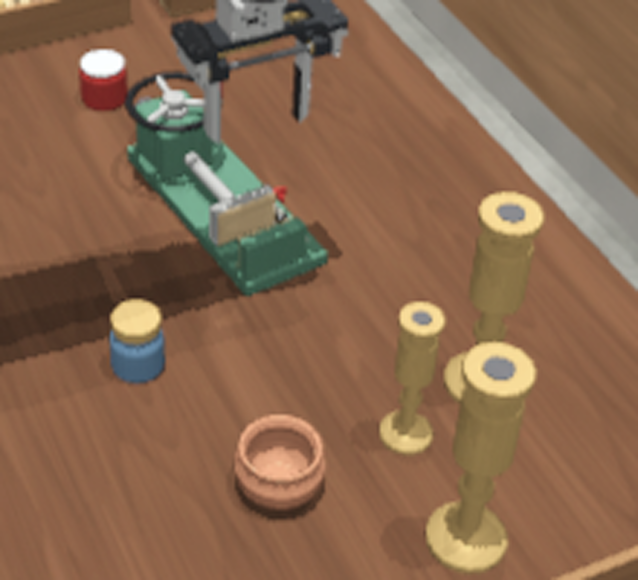

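```bash
cat > g.py <<'E'
from h import *
from scipy.optimize import least_squares
def clouds(names=("scene","side")):
    P,C,I=[],[],[]
    for i,n in enumerate(names):
        c=cam(n); p,uv=pts(c); P.append(p);C.append(cv2.cvtColor(c["pixels"],cv2.COLOR_RGB2HSV)[uv[:,1],uv[:,0]].astype(int)); I.append(np.full(len(p),i))
    return np.concatenate(P),np.concatenate(C),np.concatenate(I)
def circ(q,r=None):
    f=lambda s:np.hypot(q[:,0]-s[0],q[:,1]-s[1])-(s[2] if r is None else r)
    s=least_squares(f,[*np.median(q,0),30],loss='soft_l1',f_scale=2); return s.x,np.sqrt(np.mean(s.fun**2))
E
python3 - <<'E'
from g import *
P,C,I=clouds()
near=(P[:,0]>430)&(P[:,0]<680)&(P[:,1]>-80)&(P[:,1]<330)
H,S,V=C.T
gr=near&(H>55)&(H<95)&(S>80)
for i in (0,1,2):
    m=gr&(P[:,2]>13)&(P[:,2]<27)&((I==i)|(i==2)); q=P[m]
    (cx,cy),wh,a=cv2.minAreaRect(q[:,:2].astype(np.float32)); print("bed",i,m.sum(),cx,cy,wh,a,np.median(q[:,2]))
    m=gr&(P[:,2]>84)&(P[:,2]<98)&((I==i)|(i==2)); q=P[m]
    if len(q)>5: print("box",i,m.sum(),cv2.minAreaRect(q[:,:2].astype(np.float32)),np.median(q[:,2]))
    m=near&(V<70)&(P[:,2]>106)&(P[:,2]<120)&(P[:,1]>110)&((I==i)|(i==2)); q=P[m]
    print("rim",i,m.sum(),circ(q[:,:2],58),np.median(q[:,2]))
    red=near&((H<6)|(H>174))&(S>170)&((I==i)|(i==2))
    h=P[red&(P[:,2]>120)]; t=P[red&(P[:,2]<50)]
    print("handle",i,len(h),circ(h[:,:2],10), "tab",len(t),t.mean(0) if len(t) else 0)
    cs=(P[:,0]>520)&(P[:,0]<640)&(P[:,1]>-350)&(P[:,1]<-270)&(H>15)&(H<32)&(S>100)&((I==i)|(i==2))
    for z0,z1,r in((95,145,20),(35,80,8),(165,180,22),(1,8,28)):
        q=P[cs&(P[:,2]>z0)&(P[:,2]<z1)]
        if len(q)>4: print("cs",i,z0,len(q),circ(q[:,:2],r))
E
```

```text
bed 0 704 560.578857421875 102.92304992675781 (113.97223663330078, 294.4131164550781) 7.135642051696777 19.32912966369554
box 0 71 ((534.6729736328125, 201.3394012451172), (73.38809967041016, 72.39572143554688), 8.697965621948242) 90.76403152418129
rim 0 142 (array([534.89442262, 201.72105155,  30.        ]), np.float64(2.9170992492852723)) 111.25184010701213
handle 0 38 (array([577.83530281, 180.98220385,  30.        ]), np.float64(2.3835831067052564)) tab 12 [623.21358774  76.94696778  25.20782042]
cs 0 95 63 (array([ 589.53782408, -302.62418158,   30.        ]), np.float64(1.460339620875923))
cs 0 35 7 (array([ 591.46787648, -304.64370808,   30.        ]), np.float64(1.508081355309341))
cs 0 165 123 (array([ 589.16933268, -303.72357533,   30.        ]), np.float64(5.248498734184668))
cs 0 1 26 (array([ 588.58075332, -302.30176283,   30.        ]), np.float64(8.37583467933099))
bed 1 419 553.162109375 98.87159729003906 (111.52737426757812, 298.13067626953125) 7.688188552856445 21.0090567782147
box 1 46 ((527.1158447265625, 193.72962951660156), (63.964599609375, 76.05622100830078), 3.3773372173309326) 89.90526276356695
rim 1 79 (array([533.73549222, 197.92976086,  30.        ]), np.float64(3.1751426885365492)) 112.54249899173192
  return _methods._mean(a, axis=axis, dtype=dtype,
  ret = um.true_divide(
Traceback (most recent call last):
  File "g.py", line 10, in circ
    s=least_squares(f,[*np.median(q,0),30],loss='soft_l1',f_scale=2); return s.x,np.sqrt(np.mean(s.fun**2))
ValueError: Initial guess is outside of provided bounds
```

```bash
python3 -m handwheel '[[[0,2,-10],0],[[2,3,-20],0],[[2,4,-25],0],[[2,4,-25],0],[[2,4,-25],0],[[2,4,-25],0],[[2,4,-25],0],[[2,3,-20],0],[[2,1,-6],0],[[0,0,0],0]]' 0 30
python3 - <<'E'
from g import *
c=cam("wrist"); save("w1",c["pixels"]); print(c["mtx"],c["xyz"],c["orientation"])
for t in ["handle","crank"]:
  for r in manip.cut_out(t,"wrist")[:2]: print(t,r["confidence"],r["centre"],r["region"].sum())
P,C,I=clouds(("side",)); H,S,V=C.T
near=(P[:,0]>430)&(P[:,0]<680)&(P[:,1]>-80)&(P[:,1]<330)
red=near&((H<6)|(H>174))&(S>150)
print("tab",P[red&(P[:,2]<50)].mean(0),red.sum()); h=P[red&(P[:,2]>118)]
if len(h)>3: print("handle",len(h),circ(h[:,:2],10))
cs=(P[:,0]>520)&(P[:,0]<640)&(P[:,1]>-350)&(P[:,1]<-270)&(H>15)&(H<32)&(S>100)
for z0,z1,r in((95,145,20),(35,80,8),(165,180,22),(1,8,28)):
    q=P[cs&(P[:,2]>z0)&(P[:,2]<z1)]
    if len(q)>4: print("cs",z0,len(q),circ(q[:,:2],r))
E
```

```text
clock: 2.25
eef_pos: [578.9, 181.2, 200.1]
eef_rot: [-1.198, 1.57, -2.768]
wrist_force: [0.4, 0.0, -0.7]
finger_gap: 94.2
[[297.31863964   0.         255.3272877 ]
 [  0.         297.31863964 191.25738168]
 [  0.           0.           1.        ]] [579.02296806 256.27061435 367.72982862] [-0.26620265  0.00205233  0.00035788]
handle 0.8 [256.4, 215.2] 903
crank 0.96 [207.8, 178.7] 6494
tab [625.33317314  78.91307936  25.71674521] 75
handle 61 (array([575.34511595, 179.39612703,  30.        ]), np.float64(3.021243097336165))
cs 95 152 (array([ 567.86088129, -331.05572065,   30.        ]), np.float64(6.790869692996071))
cs 35 61 (array([ 588.59146826, -304.70813048,   30.        ]), np.float64(2.4836064062861043))
cs 165 60 (array([ 589.04248718, -303.8997074 ,   30.        ]), np.float64(1.9228159949339971))
cs 1 33 (array([ 590.17339484, -303.08400698,   30.        ]), np.float64(2.1585126706729993))
```

View pics/w1.png

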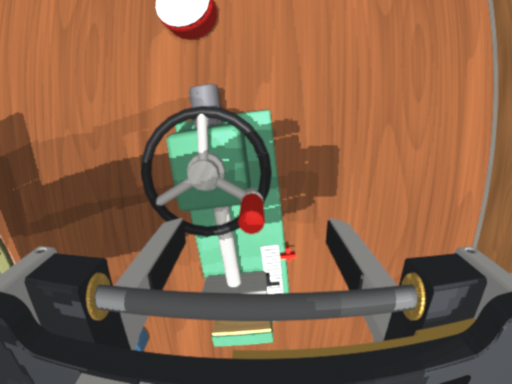

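```bash
cat >> h.py <<'E'
def ray(c,uv):
    K=np.array(c["mtx"]); q=(np.atleast_2d(uv).astype(float)-K[:2,2])/K[0,0]; r=np.hypot(*q.T); s=np.where(r>0,np.sin(r)/np.maximum(r,1e-9),1)
    return np.stack([q[:,0]*s,-q[:,1]*s,-np.cos(r)],1)@rot(c).T
def atz(c,uv,z):
    d=ray(c,uv); o=np.array(c["xyz"]); return o+d*((z-o[2])/d[:,2])[:,None]
def wproj(c,P):
    q=(np.atleast_2d(P)-np.array(c["xyz"]))@rot(c); th=np.arctan2(np.hypot(q[:,0],q[:,1]),-q[:,2]); n=np.hypot(q[:,0],q[:,1])
    K=np.array(c["mtx"]); return np.stack([K[0,2]+K[0,0]*th*q[:,0]/n,K[1,2]-K[0,0]*th*q[:,1]/n],1)
def wpts(c,mask):
    v,u=np.nonzero(mask&(c["z_map"]>0)); d=ray(c,np.stack([u,v],1)); ax=rot(c)@[0,0,-1.]
    return np.array(c["xyz"])+d*(c["z_map"][v,u]/(d@ax))[:,None]
E
python3 - <<'E'
from g import *
c=cam("wrist"); hsv=cv2.cvtColor(c["pixels"],cv2.COLOR_RGB2HSV).astype(int); H,S,V=[hsv[...,i] for i in range(3)]
red=((H<6)|(H>174))&(S>170)
vv,uu=np.mgrid[:384,:512]
h=red&(vv>180)&(vv<240)&(uu>225)&(uu<275); t=red&(vv>245)&(vv<265)&(uu>275)&(uu<305)
print("handle px",uu[h].mean(),vv[h].mean(),vv[h].min(),vv[h].max(),atz(c,[uu[h].mean(),vv[h].mean()],141))
p=wpts(c,h); print("depth", np.percentile(p,[5,50,95],axis=0).round(1)); top=p[p[:,2]>160]; print("top",top.mean(0),len(top))
p=wpts(c,t);print("tab",t.sum(),p.mean(0),np.percentile(p,[5,95],axis=0).round(1), uu[t].mean(),vv[t].mean(),atz(c,[uu[t].mean(),vv[t].mean()],26))
dk=(V<60)&(vv>95)&(vv<245)&(uu>130)&(uu<282)
p=wpts(c,dk);p=p[(p[:,2]>104)&(p[:,2]<120)];print("rim",len(p),np.median(p[:,2]),circ(p[:,:2]))
g=(H>55)&(H<95)&(S>80)&(vv<350); p=wpts(c,g); p=p[(p[:,2]>14)&(p[:,2]<26)]; print("bed",np.median(p[:,2]),cv2.minAreaRect(p[:,:2].astype(np.float32)))
im=cv2.resize(c["pixels"][235:350,190:310],None,fx=5,fy=5,interpolation=cv2.INTER_CUBIC); save("w1c",im)
E
```

```text
handle px 250.86770428015564 212.78080415045395 193 231 [[575.22183259 175.47019205 141.        ]]
depth [[567.8 172.3 129.8]
 [575.7 182.8 164.3]
 [583.  186.7 166.2]]
top [575.38290853 179.08114444 164.8517748 ] 487
tab 112 [620.94484191  78.60717662  25.41534887] [[6.128e+02 7.020e+01 2.000e-01]
 [6.282e+02 8.670e+01 3.160e+01]] 288.07142857142856 253.49107142857142 [[620.85757977  78.92413962  26.        ]]
rim 2287 111.62485870367453 (array([532.68096584, 202.76458641,  54.71700316]), np.float64(2.634686918185619))
bed 19.383203077456955 ((553.6534423828125, 129.20945739746094), (113.23921966552734, 248.3704833984375), 7.057913780212402)
```

View pics/w1c.png

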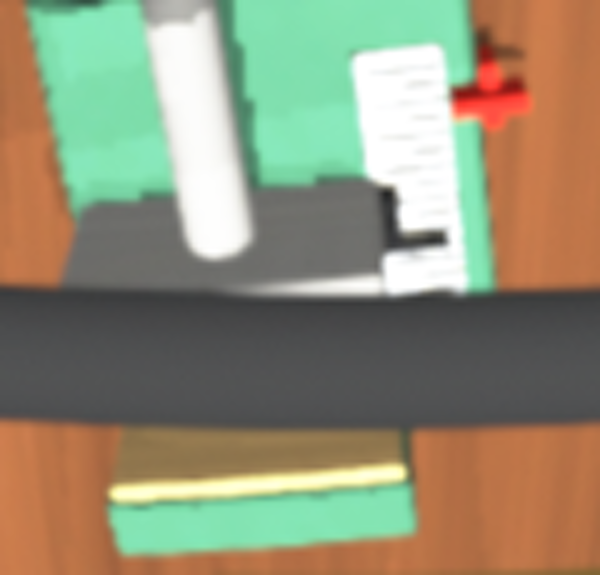

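```bash
python3 - <<'E'
from g import *
c=cam("wrist"); a=atz(c,[[279,282.6],[281.5,255.3]],26); ey=np.array([-np.sin(.126),np.cos(.126)]); print(a.round(1),(a[1]-a[0])[:2]@ey)
E
python3 -m handwheel '[[[5,-1,1],0],[[10,-1,0],0],[[12,0,0],0],[[12,0,0],0],[[11,0,0],0],[[9,0,0],0],[[4,0,0],0],[[0,0,0],0],[[0,0,0],0],[[0,0,0],0]]' 0 20
python3 -m handwheel '[[[0,0,0],0],[[0,0,0],0],[[0,0,0],0],[[0,0,0],0],[[0,0,0],0],[[0,0,0],0],[[0,0,0],0],[[0,0,0],0],[[0,0,0],0],[[0,0,0],0]]' 255 20
```

```text
[[610.6  34.3  26. ]
 [612.4  76.5  26. ]] 41.63862343131338
clock: 3.8
eef_pos: [577.1, 180.0, 137.8]
eef_rot: [1.814, 1.57, 0.243]
wrist_force: [0.4, -0.0, 0.8]
finger_gap: 93.8
clock: 5.05
eef_pos: [576.7, 180.1, 137.4]
eef_rot: [-1.678, 1.57, 3.035]
wrist_force: [-4.2, 1.0, 1.7]
finger_gap: 19.4
```

```bash
cat > arc.py <<'E'
import sys,numpy as np
def arc(t0,steps,r=50):
    t=np.radians(t0-np.concatenate([[0],np.cumsum(steps)])); x=np.round(r*np.cos(t),1);y=np.round(r*np.sin(t),1)
    print(t0-sum(steps),'['+','.join(f'[[0,{a:.1f},{-b:.1f}],0]' for a,b in zip(np.diff(x),np.diff(y)))+']')
if __name__=="__main__":
    arc(float(sys.argv[1]),[float(s) for s in sys.argv[2:]])
E
python3 arc.py -26 6 12 20 20 20 20 20 20 12 10;python3 arc.py -186 10 16 20 20 20 20 20 20 14 10;
```

```text
-186.0 [[[0,-2.5,4.6],0],[[0,-6.4,8.2],0],[[0,-14.1,10.2],0],[[0,-16.7,4.8],0],[[0,-17.3,-1.2],0],[[0,-15.9,-7.0],0],[[0,-12.5,-12.1],0],[[0,-7.6,-15.6],0],[[0,-1.8,-10.3],0],[[0,0.2,-8.7],0]]
-356.0 [[[0,1.6,-8.6],0],[[0,5.7,-12.7],0],[[0,11.6,-12.9],0],[[0,15.3,-8.2],0],[[0,17.2,-2.4],0],[[0,17.0,3.6],0],[[0,14.8,9.2],0],[[0,10.6,13.7],0],[[0,4.4,11.4],0],[[0,1.4,8.6],0]]
```

```bash
python3 -m handwheel '[[[0,-2.5,4.6],0],[[0,-6.4,8.2],0],[[0,-14.1,10.2],0],[[0,-16.7,4.8],0],[[0,-17.3,-1.2],0],[[0,-15.9,-7.0],0],[[0,-12.5,-12.1],0],[[0,-7.6,-15.6],0],[[0,-1.8,-10.3],0],[[0,0.2,-8.7],0]]'
```

```text
clock: 6.3
eef_pos: [482.3, 207.4, 137.4]
eef_rot: [-0.582, 1.57, -2.152]
wrist_force: [1.3, -2.9, -0.8]
finger_gap: 20.1
```

```bash
python3 -m handwheel '[[[0,1.6,-8.6],0],[[0,5.7,-12.7],0],[[0,11.6,-12.9],0],[[0,15.3,-8.2],0],[[0,17.2,-2.4],0],[[0,17.0,3.6],0],[[0,14.8,9.2],0],[[0,10.6,13.7],0],[[0,4.4,11.4],0],[[0,1.4,8.6],0]]'
python3 - <<'E'
from g import *
c=cam("side"); hsv=cv2.cvtColor(c["pixels"],cv2.COLOR_RGB2HSV)
save("s2",cv2.resize(c["pixels"][150:240,210:310],None,fx=6,fy=6,interpolation=cv2.INTER_CUBIC))
E
python3 arc.py -356 10 16 20 20 20 20 20 20 20 14;python3 arc.py -536 14 20 20 20 20 20 20 14 12 10
```

```text
clock: 7.55
eef_pos: [582.1, 204.5, 137.4]
eef_rot: [2.583, 1.571, 1.012]
wrist_force: [-2.3, 2.2, 2.0]
finger_gap: 19.7
-536.0 [[[0,-0.2,8.7],0],[[0,-3.3,13.5],0],[[0,-9.2,14.8],0],[[0,-13.7,10.6],0],[[0,-16.5,5.4],0],[[0,-17.4,-0.6],0],[[0,-16.1,-6.5],0],[[0,-12.9,-11.6],0],[[0,-8.2,-15.3],0],[[0,-2.3,-12.0],0]]
-706.0 [[[0,0.7,-12.2],0],[[0,5.9,-16.3],0],[[0,11.2,-13.3],0],[[0,15.0,-8.7],0],[[0,17.1,-3.0],0],[[0,17.1,3.0],0],[[0,15.0,8.7],0],[[0,8.4,8.9],0],[[0,5.2,9.1],0],[[0,2.8,8.2],0]]
```

```bash
python3 -m handwheel '[[[0,-0.2,8.7],0],[[0,-3.3,13.5],0],[[0,-9.2,14.8],0],[[0,-13.7,10.6],0],[[0,-16.5,5.4],0],[[0,-17.4,-0.6],0],[[0,-16.1,-6.5],0],[[0,-12.9,-11.6],0],[[0,-8.2,-15.3],0],[[0,-2.3,-12.0],0]]'
python3 -m handwheel '[[[0,0.7,-12.2],0],[[0,5.9,-16.3],0],[[0,11.2,-13.3],0],[[0,15.0,-8.7],0],[[0,17.1,-3.0],0],[[0,17.1,3.0],0],[[0,15.0,8.7],0],[[0,8.4,8.9],0],[[0,5.2,9.1],0],[[0,2.8,8.2],0]]'
python3 - <<'E'
from g import *
w=cam("wrist"); s=cam("side"); n=cam("scene")
np.savez("v3.npz",**{a+k:np.array(c[k]) for a,c in (("w",w),("s",s),("n",n)) for k in ("pixels","mtx","xyz","orientation")})
r=lambda im,a:cv2.resize(im,(400,300),interpolation=cv2.INTER_CUBIC)
sp=proj(s,[620,65,26])[0].astype(int); q=proj(n,[620,65,26])[0].astype(int); wp=wproj(w,[620,65,26])[0].astype(int)
print(sp,q,wp)
cr=lambda c,p:cv2.resize(c["pixels"][p[1]-30:p[1]+30,p[0]-40:p[0]+40],(400,300),interpolation=cv2.INTER_CUBIC)
save("v3",np.vstack([np.hstack([cr(s,sp),cr(n,q)]),np.hstack([cr(w,wp),r(w["pixels"],0)])]))
E
```

```text
clock: 8.85
eef_pos: [482.2, 198.0, 137.5]
eef_rot: [1.211, 1.569, -0.359]
wrist_force: [9.3, -1.6, -5.5]
finger_gap: 19.5
clock: 10.1
eef_pos: [580.9, 213.3, 137.5]
eef_rot: [1.863, 1.57, 0.292]
wrist_force: [1.2, 2.2, 1.2]
finger_gap: 19.9
[276 198] [284 211] [288 312]
```

View pics/v3.png

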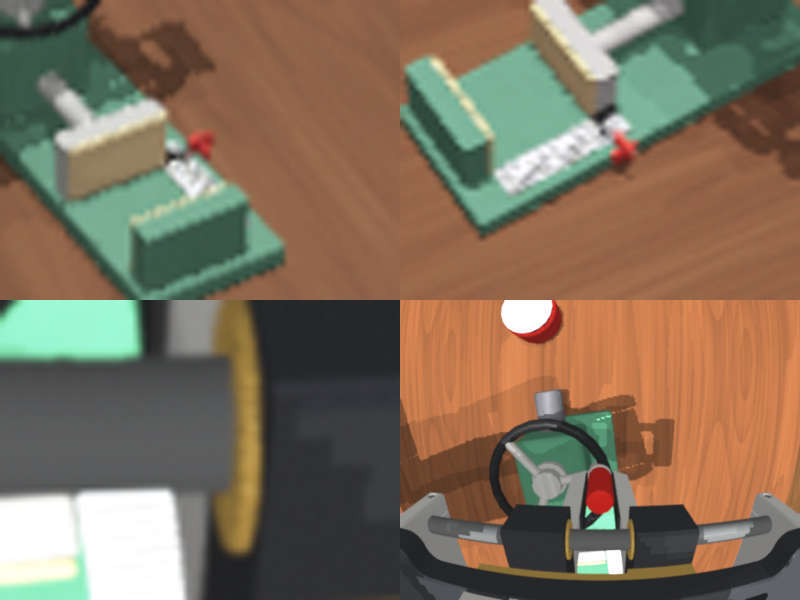

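```bash
python3 arc.py -706 10 14 14 10 8 6; python3 arc.py -762 10 14 14 10 8 6
```

```text
-768.0 [[[0,1.4,8.6],0],[[0,-0.7,12.2],0],[[0,-3.5,11.6],0],[[0,-4.2,7.7],0],[[0,-4.3,5.5],0],[[0,-3.7,3.7],0]]
-824.0 [[[0,-6.4,5.9],0],[[0,-10.5,6.3],0],[[0,-11.6,3.5],0],[[0,-8.7,0.8],0],[[0,-7.0,-0.5],0],[[0,-5.1,-1.0],0]]
```

```bash
python3 -m handwheel '[[[0,1.4,8.6],0],[[0,-0.7,12.2],0],[[0,-3.5,11.6],0],[[0,-4.2,7.7],0],[[0,-4.3,5.5],0],[[0,-3.7,3.7],0],[[0,0,0],0],[[0,0,0],0],[[0,0,0],0],[[0,0,0],0]]'
python3 -m handwheel '[[[0,0,0],0],[[0,0,0],0],[[0,0,0],0],[[0,0,0],0],[[-5,0,0],0],[[-12,0,0],0],[[-16,0,0],0],[[-18,0,0],0],[[-12,0,0],0],[[-4,0,0],0]]' 0
python3 -m handwheel '[[[0,3,12],0],[[0,6,22],0],[[0,8,26],0],[[0,8,26],0],[[0,8,26],0],[[10,8,26],0],[[20,4,20],0],[[22,2,12],0],[[20,0,4],0],[[8,0,0],0]]' 0
python3 - <<'E'
from g import *
w=cam("wrist"); np.savez("v4.npz",**{k:np.array(w[k]) for k in w})
p=wproj(w,[620,65,26])[0].astype(int); print(p)
save("v4",cv2.resize(w["pixels"][max(p[1]-40,0):p[1]+50,p[0]-60:p[0]+60],(800,600),interpolation=cv2.INTER_CUBIC))
E
```

```text
clock: 11.5
eef_pos: [564.9, 164.7, 137.4]
eef_rot: [-1.334, 1.569, -2.904]
wrist_force: [-4.8, 2.4, 3.4]
finger_gap: 19.3
clock: 12.75
eef_pos: [565.8, 164.7, 205.5]
eef_rot: [1.798, 1.569, 0.228]
wrist_force: [-0.1, 0.8, 0.0]
finger_gap: 93.6
clock: 14.0
eef_pos: [611.7, -9.8, 122.1]
eef_rot: [-1.655, 1.568, 3.057]
wrist_force: [0.3, -0.8, 1.0]
finger_gap: 93.9
[265 112]
```

View pics/v4.png

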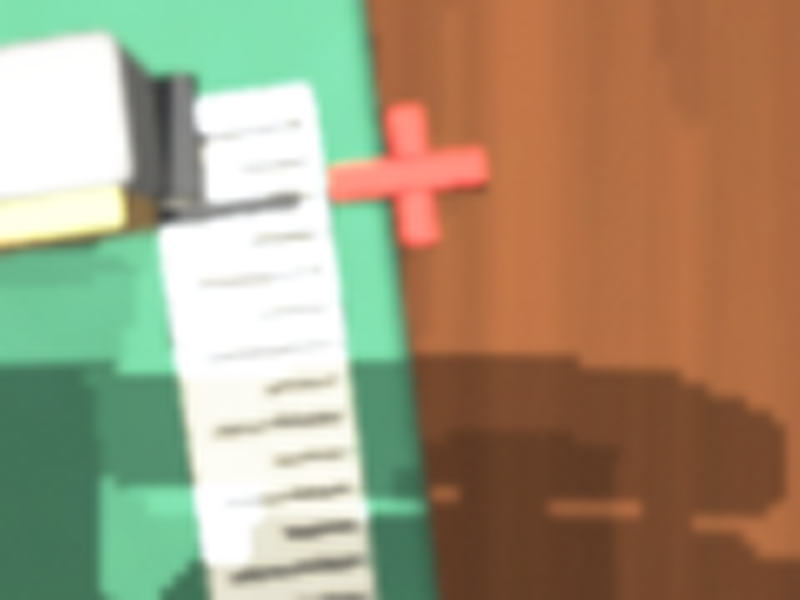

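```bash
cat > al.py <<'E'
from g import *
import sys
d=np.load(sys.argv[1]); w={k:d[k] for k in d}; yaw=float(sys.argv[2]) if len(sys.argv)>2 else .126
px=w["pixels"]; hsv=cv2.cvtColor(px,cv2.COLOR_RGB2HSV).astype(int); H,S,V=[hsv[...,i] for i in range(3)]
ex=np.array([np.cos(yaw),np.sin(yaw)]);ey=np.array([-ex[1],ex[0]])
o=np.array([544.5,110.])
vv,uu=np.mgrid[:384,:512]; uv=np.stack([uu.ravel(),vv.ravel()],1)
def G(z): p=atz(w,uv,z)[:,:2]-o; return (p@ex).reshape(384,512),(p@ey).reshape(384,512)
X,Y=G(26); ok=(np.abs(X-60)<40)&(np.abs(Y+45)<60)&(vv<250)
red=ok&((H<8)|(H>172))&(S>110)&(V>140)
for z in (20,26,32):
    x,y=G(z); print("red",z,red.sum(),[(round(a),round(y[red&(np.abs(x-a)<2)].mean(),2),round(np.ptp(y[red&(np.abs(x-a)<2)]),1)) for a in np.arange(x[red].min()+2,x[red].max(),4) if (red&(np.abs(x-a)<2)).any()])
gray=V; yt=np.median(Y[red])
from scipy.interpolate import griddata
gx=np.arange(30,72,2.);gy=np.arange(yt-14,yt+10,.5)
m=ok; gg=griddata(np.stack([X[m],Y[m]],1),V[m].astype(float),tuple(np.meshgrid(gx,gy)),method='linear')
for j,a in enumerate(gx):
    col=gg[:,j]; i=np.argmin(col); wgt=np.clip(col[max(i-3,0):i+4].max()-col[max(i-3,0):i+4],0,None); print(a,int(col.min()),round((gy[max(i-3,0):i+4]*wgt).sum()/max(wgt.sum(),1e-9),2),end=' | ')
print()
E
python3 al.py v4.npz
```

```text
red 20 233 [(63, np.float64(-41.37), np.float64(3.7)), (67, np.float64(-41.44), np.float64(9.1)), (71, np.float64(-41.04), np.float64(19.4)), (75, np.float64(-40.82), np.float64(19.3)), (79, np.float64(-41.07), np.float64(5.5))]
red 26 233 [(63, np.float64(-41.54), np.float64(3.6)), (67, np.float64(-41.72), np.float64(14.3)), (71, np.float64(-41.11), np.float64(19.0)), (75, np.float64(-41.57), np.float64(17.9)), (79, np.float64(-41.01), np.float64(5.4))]
red 32 233 [(63, np.float64(-41.8), np.float64(3.6)), (67, np.float64(-41.97), np.float64(15.7)), (71, np.float64(-41.42), np.float64(18.6)), (75, np.float64(-41.66), np.float64(16.6)), (79, np.float64(-41.35), np.float64(5.3))]
30.0 144 -44.2 | 32.0 166 -44.14 | 34.0 132 -43.06 | 36.0 101 -37.76 | 38.0 88 -42.05 | 40.0 71 -32.23 | 42.0 127 -32.17 | 44.0 130 -33.47 | 46.0 155 -42.69 | 48.0 156 -42.68 | 50.0 162 -42.77 | 52.0 161 -42.68 | 54.0 147 -42.61 | 56.0 168 -42.59 | 58.0 238 -42.33 | 60.0 223 -44.02 | 62.0 173 -44.22 | 64.0 187 -44.47 | 66.0 169 -44.6 | 68.0 128 -45.25 | 70.0 150 -52.2 |
```

```bash
python3 arc.py -48 5 6 5 4
python3 -m handwheel '[[[-8,0,0],0],[[-20,0,-4],0],[[-22,-2,-12],0],[[-20,-4,-20],0],[[-10,-8,-26],0],[[0,-8,-26],0],[[0,-8,-26],0],[[0,-8,-26],0],[[0,-6,-22],0],[[0,-3,-12],0]]' 0
python3 -m handwheel '[[[4,0,0],0],[[10,0,0],0],[[15,0,0],0],[[16,0,0],0],[[14,0,0],0],[[6,0,0],0],[[2,0,0],0],[[0,0,0],0],[[0,0,0],0],[[0,0,0],0]]' 0
python3 -m handwheel '[[[0,0,0],0],[[0,0,0],0],[[0,0,0],0],[[0,0,0],0],[[0,0,0],0],[[0,0,0],0],[[0,0,0],0],[[0,0,0],0],[[0,0,0],0],[[0,0,0],0]]' 255 20
```

```text
-68.0 [[[0,-3.4,2.7],0],[[0,-4.3,3.0],0],[[0,-3.9,2.0],0],[[0,-3.2,1.5],0]]
clock: 15.3
eef_pos: [565.1, 166.4, 205.4]
eef_rot: [1.854, 1.57, 0.285]
wrist_force: [-0.3, 0.4, -0.0]
finger_gap: 94.1
clock: 16.55
eef_pos: [565.7, 164.7, 137.8]
eef_rot: [1.795, 1.57, 0.225]
wrist_force: [-0.5, 0.1, -0.7]
finger_gap: 93.5
clock: 17.8
eef_pos: [565.5, 164.8, 137.4]
eef_rot: [-1.81, 1.571, 2.903]
wrist_force: [-1.1, -0.2, 0.4]
finger_gap: 19.9
```

```bash
python3 -m handwheel '[[[0,-3.4,2.7],0],[[0,-4.3,3.0],0],[[0,-3.9,2.0],0],[[0,-3.2,1.5],0],[[0,0,0],0],[[0,0,0],0],[[0,0,0],0],[[0,0,0],0],[[0,0,0],0],[[0,0,0],0]]'
python3 -m handwheel '[[[0,0,0],0],[[0,0,0],0],[[0,0,0],0],[[0,0,0],0],[[-5,0,0],0],[[-12,0,0],0],[[-16,0,0],0],[[-18,0,0],0],[[-12,0,0],0],[[-4,0,0],0]]' 0
python3 -m handwheel '[[[0,4,12],0],[[0,8,22],0],[[0,10,24],0],[[0,10,24],0],[[0,10,24],0],[[10,10,24],0],[[20,6,16],0],[[22,4,8],0],[[20,0,4],0],[[8,0,0],0]]' 0
python3 - <<'E'
from g import *
w=cam("wrist"); np.savez("v5.npz",**{k:np.array(w[k]) for k in w})
p=wproj(w,[620,65,26])[0].astype(int); print(p)
save("v5",cv2.resize(w["pixels"][max(p[1]-40,0):p[1]+50,p[0]-60:p[0]+60],(800,600),interpolation=cv2.INTER_CUBIC))
E
python3 al.py v5.npz
```

```text
clock: 19.05
eef_pos: [550.7, 155.6, 137.4]
eef_rot: [-1.896, 1.571, 2.816]
wrist_force: [-3.3, 2.7, 2.2]
finger_gap: 19.4
clock: 20.3
eef_pos: [551.0, 155.5, 205.5]
eef_rot: [1.781, 1.57, 0.21]
wrist_force: [-0.1, 0.3, -0.1]
finger_gap: 94.3
clock: 21.55
eef_pos: [611.9, -2.9, 122.1]
eef_rot: [-1.637, 1.568, 3.075]
wrist_force: [-0.0, 0.4, 0.4]
finger_gap: 93.7
[265 120]
red 20 225 [(64, np.float64(-41.13), np.float64(3.0)), (68, np.float64(-41.54), np.float64(15.5)), (72, np.float64(-41.26), np.float64(19.5)), (76, np.float64(-40.79), np.float64(18.3)), (80, np.float64(-41.21), np.float64(4.9))]
red 26 225 [(64, np.float64(-41.18), np.float64(3.0)), (68, np.float64(-41.76), np.float64(17.1)), (72, np.float64(-41.21), np.float64(19.0)), (76, np.float64(-41.18), np.float64(17.0)), (80, np.float64(-41.18), np.float64(4.8))]
red 32 225 [(64, np.float64(-41.29), np.float64(2.9)), (68, np.float64(-41.87), np.float64(16.7)), (72, np.float64(-41.3), np.float64(18.6)), (76, np.float64(-41.22), np.float64(16.6)), (80, np.float64(-41.36), np.float64(4.7))]
30.0 159 -55.0 | 32.0 162 -44.12 | 34.0 128 -43.04 | 36.0 101 -36.98 | 38.0 89 -40.72 | 40.0 72 -32.22 | 42.0 128 -32.09 | 44.0 127 -32.91 | 46.0 154 -41.51 | 48.0 155 -41.65 | 50.0 156 -41.73 | 52.0 150 -41.73 | 54.0 161 -41.68 | 56.0 180 -41.84 | 58.0 238 -51.99 | 60.0 234 -42.6 | 62.0 209 -44.57 | 64.0 206 -44.61 | 66.0 196 -44.58 | 68.0 140 -45.66 | 70.0 147 -52.62 |
```

View pics/v5.png

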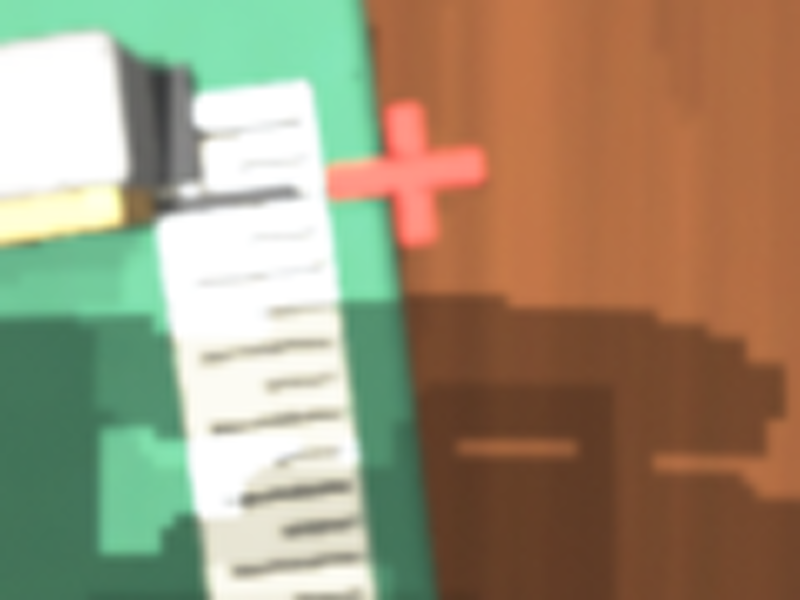

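```bash
python3 arc.py -68 4 5
python3 -m handwheel '[[[-8,0,0],0],[[-20,0,-4],0],[[-22,-4,-8],0],[[-20,-6,-16],0],[[-10,-10,-24],0],[[0,-10,-24],0],[[0,-10,-24],0],[[0,-10,-24],0],[[0,-8,-22],0],[[0,-4,-12],0]]' 0
python3 -m handwheel '[[[4,0,0],0],[[10,0,0],0],[[15,0,0],0],[[16,0,0],0],[[14,0,0],0],[[6,0,0],0],[[2,0,0],0],[[0,0,0],0],[[0,0,0],0],[[0,0,0],0]]' 0
python3 -m handwheel '[[[0,0,0],0],[[0,0,0],0],[[0,0,0],0],[[0,0,0],0],[[0,0,0],0],[[0,0,0],0],[[0,-3.3,1.5],0],[[0,-4.2,1.3],0],[[0,0,0],0],[[0,0,0],0]]' 255 20
python3 -m handwheel '[[[0,0,0],0],[[0,0,0],0],[[0,0,0],0],[[0,0,0],0],[[-5,0,0],0],[[-12,0,0],0],[[-16,0,0],0],[[-18,0,0],0],[[-12,0,0],0],[[-4,0,0],0]]' 0
python3 -m handwheel '[[[0,6,12],0],[[0,9,22],0],[[0,10,24],0],[[0,10,24],0],[[0,10,24],0],[[10,10,24],0],[[20,8,16],0],[[22,4,8],0],[[20,0,0],0],[[8,0,0],0]]' 0
python3 - <<'E'
from g import *
w=cam("wrist"); np.savez("v6.npz",**{k:np.array(w[k]) for k in w})
E
python3 al.py v6.npz
```

```text
-77.0 [[[0,-3.2,1.2],0],[[0,-4.3,1.1],0]]
clock: 22.85
eef_pos: [550.3, 157.0, 205.5]
eef_rot: [1.878, 1.57, 0.309]
wrist_force: [-0.6, -0.8, 0.0]
finger_gap: 94.1
clock: 24.1
eef_pos: [550.9, 155.5, 137.8]
eef_rot: [1.838, 1.57, 0.267]
wrist_force: [0.4, 0.5, 0.7]
finger_gap: 94.2
clock: 25.35
eef_pos: [543.0, 152.5, 137.4]
eef_rot: [-1.091, 1.57, -2.662]
wrist_force: [-1.9, -2.3, 0.6]
finger_gap: 19.7
clock: 26.6
eef_pos: [543.5, 152.8, 205.5]
eef_rot: [1.789, 1.57, 0.219]
wrist_force: [0.2, -0.1, -0.3]
finger_gap: 93.7
clock: 27.85
eef_pos: [609.6, -1.6, 122.0]
eef_rot: [-1.641, 1.568, 3.071]
wrist_force: [-0.2, -0.2, 0.0]
finger_gap: 93.9
red 20 228 [(63, np.float64(-41.42), np.float64(3.0)), (67, np.float64(-41.39), np.float64(6.4)), (71, np.float64(-41.37), np.float64(19.5)), (75, np.float64(-40.74), np.float64(18.3)), (79, np.float64(-41.31), np.float64(5.5))]
red 26 228 [(63, np.float64(-41.48), np.float64(3.0)), (67, np.float64(-41.48), np.float64(14.3)), (71, np.float64(-41.36), np.float64(19.0)), (75, np.float64(-40.98), np.float64(17.8)), (79, np.float64(-41.14), np.float64(5.4))]
red 32 228 [(63, np.float64(-41.55), np.float64(2.9)), (67, np.float64(-41.52), np.float64(15.7)), (71, np.float64(-41.41), np.float64(18.6)), (75, np.float64(-41.01), np.float64(17.4)), (79, np.float64(-41.45), np.float64(5.3))]
30.0 170 -55.1 | 32.0 184 -55.11 | 34.0 164 -42.12 | 36.0 109 -37.48 | 38.0 93 -36.57 | 40.0 74 -32.02 | 42.0 125 -32.05 | 44.0 134 -33.23 | 46.0 144 -41.24 | 48.0 145 -41.39 | 50.0 145 -41.37 | 52.0 149 -41.28 | 54.0 152 -41.26 | 56.0 167 -41.25 | 58.0 235 -42.04 | 60.0 232 -43.0 | 62.0 213 -44.56 | 64.0 198 -44.3 | 66.0 176 -44.56 | 68.0 134 -44.84 | 70.0 144 -52.67 |
```

```bash
python3 -m handwheel '[[[-4,0,0],-0.1],[[-8,0,0],-0.165],[[-12,0,0],-0.165],[[-14,0,0],-0.165],[[-14,0,0],-0.165],[[-14,0,0],-0.165],[[-12,0,0],-0.165],[[-8,0,0],-0.165],[[-5,0,0],-0.165],[[-2,0,0],-0.15]]' 0 25
python3 -m handwheel '[[[0,-15,0],0],[[0,-30,-2],0],[[0,-38,-3],0],[[0,-40,-3],0],[[0,-40,-3],0],[[0,-40,-3],0],[[0,-38,-3],0],[[0,-32,-2],0],[[0,-18,-1],0],[[0,-10,0],0]]' 0
cat > rect.py <<'E'
from g import *
d=np.load("v6.npz"); w={k:d[k] for k in d}
yaw=.126; ex=np.array([np.cos(yaw),np.sin(yaw)]);ey=np.array([-ex[1],ex[0]]);o=np.array([544.5,110.])
def im(z,xs,ys):
    X,Y=np.meshgrid(xs,ys); P=np.concatenate([o+X.reshape(-1,1)*ex+Y.reshape(-1,1)*ey,np.full((X.size,1),z)],1)
    uv=wproj(w,P).astype(np.float32).reshape(*X.shape,2); return cv2.remap(w["pixels"],uv[...,0],uv[...,1],cv2.INTER_LINEAR)
xs=np.arange(-60,80,.4); ys=np.arange(-20,-180,-.4)
A=np.hstack([im(20,xs,ys),im(71,xs,ys)])
for k in range(0,A.shape[0],50): A[k,:8]=0; A[k,350:358]=0
for k in range(0,A.shape[1],50): A[:8,k]=0
save("rect",A)
E
python3 rect.py
python3 - <<'E'
from g import *
w=cam("wrist"); hsv=cv2.cvtColor(w["pixels"],cv2.COLOR_RGB2HSV); np.savez("v7.npz",**{k:np.array(w[k]) for k in w})
save("v7",w["pixels"])
for t in ["candlestick"]:
  for r in manip.cut_out(t,"wrist")[:3]:
    p=wpts(w,r["region"]); print(r["confidence"],r["centre"],np.percentile(p,[2,50,98],axis=0).round(0).tolist())
    for z0,z1,rad in((168,182,22),(95,145,20),(2,10,28)):
      q=p[(p[:,2]>z0)&(p[:,2]<z1)]
      if len(q)>8: print(z0,len(q),circ(q[:,:2],rad),((q[:,:2].max(0)+q[:,:2].min(0))/2).round(1))
E
```

```text
clock: 29.15
eef_pos: [610.5, -1.2, 218.2]
eef_rot: [-0.051, 1.57, -0.046]
wrist_force: [0.7, -0.1, 0.6]
finger_gap: 94.1
clock: 30.4
eef_pos: [589.8, -303.2, 217.3]
eef_rot: [2.229, 1.571, 2.226]
wrist_force: [0.6, 0.3, 0.3]
finger_gap: 94.2
0.95 [254.2, 201.2] [[566.0, -327.0, 6.0], [582.0, -305.0, 174.0], [607.0, -284.0, 176.0]]
168 2500 (array([ 594.12012405, -304.426739  ,   30.        ]), np.float64(8.882678512004327)) [ 588.8 -305.2]
95 430 (array([ 589.33839595, -305.23553858,   30.        ]), np.float64(0.1971927151097204)) [ 576.8 -305.7]
2 272 (array([ 591.68708302, -305.21583692,   30.        ]), np.float64(2.0845578884025207)) [ 582.  -305.6]
0.71 [81.8, 196.7] [[548.0, -472.0, 9.0], [569.0, -431.0, 208.0], [604.0, -415.0, 249.0]]
168 539 (array([ 574.98197066, -440.27318656,   30.        ]), np.float64(1.6509861402841377)) [ 573.8 -435.2]
95 330 (array([ 574.38477034, -438.4382975 ,   30.        ]), np.float64(4.850949020748327)) [ 573.9 -434.2]
2 278 (array([ 574.78148618, -435.6959834 ,   30.        ]), np.float64(45.55337396126785)) [ 643.  -584.7]
0.58 [283.5, 283.0] [[668.0, -307.0, 8.0], [684.0, -276.0, 136.0], [720.0, -242.0, 212.0]]
168 14 (array([ 688.99740962, -322.05060846,   30.        ]), np.float64(0.4744171505337363)) [ 692.1 -300.3]
95 381 (array([ 691.06662766, -274.18007775,   30.        ]), np.float64(7.059768977201482)) [ 684.3 -273.9]
2 157 (array([ 692.05947785, -268.11144713,   30.        ]), np.float64(10.767206272888336)) [ 698.  -273.5]
```

View pics/rect.png

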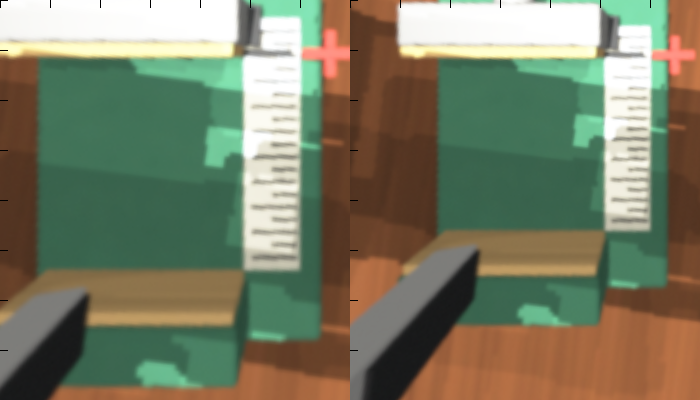

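View pics/v7.png

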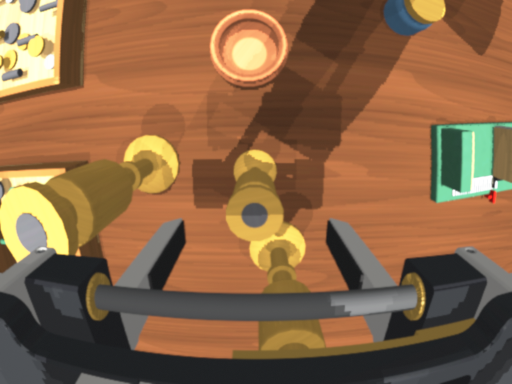

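```bash
python3 -m handwheel '[[[4,-1.4,0],0],[[9,0,-0.5],0],[[13,0,0],0],[[15,0,0],0],[[15,0,0],0],[[15,0,0],0],[[14,0,0],0],[[11,0,0],0],[[7,0,0],0],[[2,0,0],0]]' 0
python3 -m handwheel '[[[0,0,0],0],[[0,0,0],0],[[0,0,0],0],[[0,0,0],0],[[0,0,0],0],[[0,0,0],0],[[0,0,0],0],[[0,0,0],0],[[0,0,0],0],[[0,0,0],0]]' 255 25
```

```text
clock: 31.75
eef_pos: [589.5, -303.7, 112.1]
eef_rot: [2.631, 1.571, 2.63]
wrist_force: [-0.6, 0.3, -0.6]
finger_gap: 93.9
clock: 33.0
eef_pos: [589.6, -303.7, 112.5]
eef_rot: [-0.899, 1.571, -0.9]
wrist_force: [-0.1, -0.4, 1.1]
finger_gap: 43.0
```

```bash
python3 - <<'E'
from g import *
print(manip.read_state()["finger_gap"],manip.read_state()["wrist_force"])
s=cam("side"); n=cam("scene"); w=cam("wrist")
a,b=[proj(c,[589,-304,100])[0].astype(int) for c in (s,n)]
cr=lambda c,p:cv2.resize(c["pixels"][p[1]-60:p[1]+60,p[0]-50:p[0]+50],(400,480),interpolation=cv2.INTER_CUBIC)
save("v8",np.hstack([cr(s,a),cr(n,b)]))
for c,nm in((s,"side"),(n,"scene")):
    p,uv=pts(c); hs=cv2.cvtColor(c["pixels"],cv2.COLOR_RGB2HSV)[uv[:,1],uv[:,0]]
    m=(np.abs(p[:,0]-589)<45)&(np.abs(p[:,1]+304)<40)&(hs[:,0]>15)&(hs[:,0]<32)&(hs[:,1]>100)
    for z0,z1,r in((165,182,22),(130,145,20),(95,130,20),(35,80,8),(1,8,28)):
        q=p[m&(p[:,2]>z0)&(p[:,2]<z1)]
        if len(q)>5: print(nm,z0,len(q),circ(q[:,:2],r)[0][:2].round(1))
E
```

```text
42.973316421887176 [-0.14173182 -0.3990029   1.1077382 ]
side 165 25 [ 591.7 -306.8]
side 130 27 [ 557.7 -323. ]
side 95 71 [ 557.1 -321.5]
side 35 66 [ 588.6 -304.9]
side 1 46 [ 590.3 -302.7]
scene 165 96 [ 587.8 -303. ]
scene 130 37 [ 589.4 -302.3]
scene 95 36 [ 589.5 -302.8]
scene 35 7 [ 594.6 -318.2]
scene 1 21 [ 604.4 -344.6]
```

View pics/v8.png

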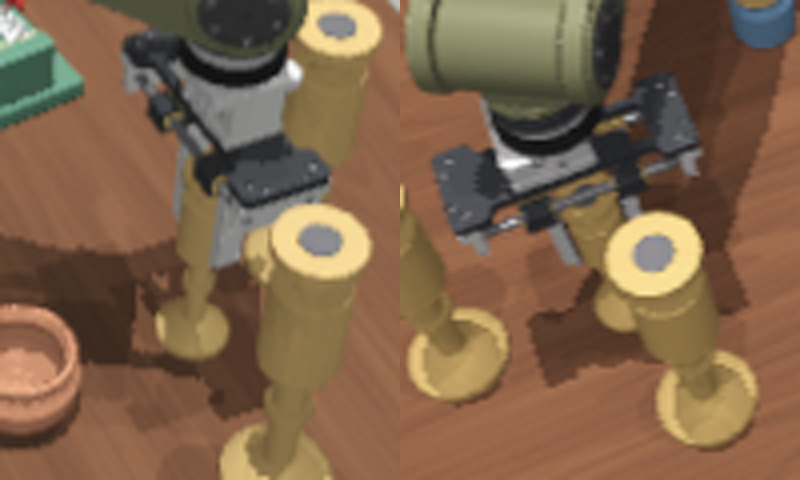

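```bash
python3 -m handwheel '[[[0,0,0],0],[[0,0,0],0],[[0,0,0],0],[[0,0,0],0],[[0,0,0],0],[[0,0,0],0],[[-0.5,0,0],0],[[-0.5,0,0],0],[[-1,0,0],0],[[-1,0,0],0]]' 255 25
```

```text
clock: 34.4
eef_pos: [589.5, -303.6, 115.4]
eef_rot: [2.544, 1.57, 2.543]
wrist_force: [-0.1, -0.1, -4.4]
finger_gap: 42.9
```

```bash
python3 -m handwheel '[[[-3,0,0],0],[[-7,0,0],0],[[-11,0,0],0],[[-13,0,0],0],[[-14,0,0],0],[[-13,0,0],0],[[-12,0,0],0],[[-9,0,0],0],[[-5,0,0],0],[[-2,0,0],0]]'
python3 -m handwheel '[[[0,5,0],0],[[0,12,-2],0],[[0,18,-2],0],[[0,22,-2],0],[[0,24,-2],0],[[0,24,-2],0],[[0,24,-2],0],[[0,24,-2],0],[[0,24,-3],0],[[0,24,-3],0]]'
python3 -m handwheel '[[[0,23,-3],0],[[0,22,-3],0],[[0,20,-2],0],[[0,18,-2],0],[[0,15,-2],0],[[0,11,-1],0],[[0,8,-1],0],[[0,6,-0.6],0],[[0,4,0],0],[[0,1.8,0],0]]'
python3 - <<'E'
from g import *
for nm in ("side","scene"):
    c=cam(nm); p,uv=pts(c); hs=cv2.cvtColor(c["pixels"],cv2.COLOR_RGB2HSV)[uv[:,1],uv[:,0]]
    m=(np.abs(p[:,0]-555)<45)&(np.abs(p[:,1]-26)<40)&(hs[:,0]>15)&(hs[:,0]<32)&(hs[:,1]>100)
    print(nm,"min z",np.percentile(p[m&(p[:,2]>80)][:,2],1))
    for z0,z1,r in((185,230,20),(130,170,8),(90,102,28)):
        q=p[m&(p[:,2]>z0)&(p[:,2]<z1)]
        if len(q)>5: print(z0,len(q),circ(q[:,:2],r)[0][:2].round(1))
    P=p; H,S,V=hs.astype(int).T
    gr=(H>55)&(H<95)&(S>80)&(np.abs(P[:,0]-545)<110)&(np.abs(P[:,1]-110)<200)
    q=P[gr&(P[:,2]>13)&(P[:,2]<26)]; print("bed",cv2.minAreaRect(q[:,:2].astype(np.float32)))
    q=P[gr&(P[:,2]>66)&(P[:,2]<76)&(P[:,1]<10)]; 
    if len(q)>5: print("fixed jaw top",cv2.minAreaRect(q[:,:2].astype(np.float32)))
    a=proj(c,[557,30,80])[0].astype(int); save("v9"+nm,cv2.resize(c["pixels"][a[1]-60:a[1]+60,a[0]-50:a[0]+50],(400,480),interpolation=cv2.INTER_CUBIC))
cv2.imwrite("pics/v9.png",np.hstack([cv2.imread(f"pics/v9{k}.png") for k in("side","scene")]))
E
```

```text
clock: 35.65
eef_pos: [589.5, -303.7, 204.5]
eef_rot: [2.652, 1.571, 2.651]
wrist_force: [-0.0, -0.2, -4.3]
finger_gap: 42.7
clock: 36.9
eef_pos: [569.4, -101.1, 204.4]
eef_rot: [-1.128, 1.571, -1.129]
wrist_force: [0.0, -0.2, -4.0]
finger_gap: 43.0
clock: 38.15
eef_pos: [555.2, 26.2, 204.4]
eef_rot: [-2.143, 1.571, -2.144]
wrist_force: [-1.0, -0.2, -3.1]
finger_gap: 42.9
side min z 93.49524047690795
185 65 [526.1   3.9]
130 48 [555.   25.7]
90 36 [555.   29.2]
bed ((552.8539428710938, 97.31694793701172), (112.14051055908203, 296.8083801269531), 7.109578609466553)
fixed jaw top ((557.773193359375, -32.83223342895508), (76.4797134399414, 20.429399490356445), 8.528775215148926)
scene min z 95.04372609429642
185 91 [589.8  15.7]
130 39 [556.4  26.7]
90 50 [553.3  27.7]
bed ((559.7387084960938, 103.54145812988281), (116.43590545654297, 295.141357421875), 6.980175971984863)
fixed jaw top ((563.2822875976562, -30.068628311157227), (82.41725158691406, 16.58710479736328), 7.409122467041016)
```

View pics/v9.png

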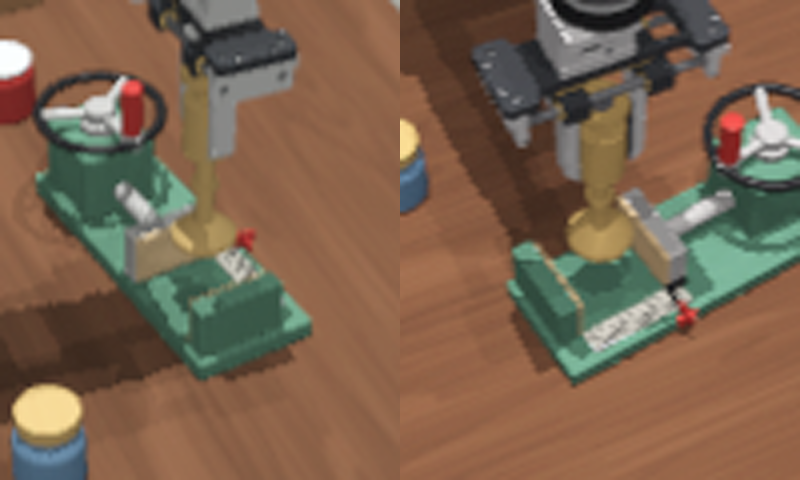

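```bash
python3 -m handwheel '[[[4,0,0],0],[[8,0,0],0],[[11,0,0],0],[[12,0,0],0],[[12,0,0],0],[[10,0,0],0],[[7,0,0],0],[[4,0,0],0],[[1,0,0],0],[[0.5,0,0],0]]'
python3 -m handwheel '[[[0.3,0,0],0],[[0.3,0,0],0],[[0.3,0,0],0],[[0.3,0,0],0],[[0.3,0,0],0],[[0,0,0],0],[[0,0,0],0],[[0,0,0],0],[[0,0,0],0],[[0,0,0],0]]'
```

```text
clock: 39.5
eef_pos: [555.4, 26.1, 135.2]
eef_rot: [-0.024, 1.57, -0.025]
wrist_force: [-0.1, -0.2, -3.5]
finger_gap: 43.1
clock: 40.75
eef_pos: [555.2, 26.1, 133.4]
eef_rot: [2.779, 1.571, 2.778]
wrist_force: [0.1, -0.8, -3.6]
finger_gap: 42.7
```

```bash
python3 -m handwheel '[[[0.2,0,0],0],[[0.2,0,0],0],[[0.2,0,0],0],[[0.2,0,0],0],[[0.2,0,0],0],[[0,0,0],0],[[0,0,0],0],[[0,0,0],0],[[0,0,0],0],[[0,0,0],0]]'
```

```text
clock: 42.0
eef_pos: [555.2, 26.1, 132.4]
eef_rot: [1.942, 1.571, 1.942]
wrist_force: [-0.4, -0.7, -2.3]
finger_gap: 42.8
```

Contact is beginning (load is easing off); a little more, slowly.

```bash
python3 -m handwheel '[[[0.2,0,0],0],[[0.2,0,0],0],[[0.2,0,0],0],[[0,0,0],0],[[0,0,0],0],[[0,0,0],0],[[0,0,0],0],[[0,0,0],0],[[0,0,0],0],[[0,0,0],0]]'
```

```text
clock: 43.25
eef_pos: [555.5, 26.1, 132.4]
eef_rot: [-0.067, 1.57, -0.068]
wrist_force: [-0.7, -0.5, 5.8]
finger_gap: 42.7
```

```bash
python3 -m handwheel '[[[0,0,0],0],[[0,0,0],0],[[0,0,0],0],[[0,0,0],0],[[0,0,0],0],[[0,0,0],0],[[0,0,0],0],[[0,0,0],0],[[0,0,0],0],[[0,0,0],0]]' 120 5
python3 -m handwheel '[[[0,0,0],0],[[0,0,0],0],[[0,0,0],0],[[0,0,0],0],[[0,0,0],0],[[0,0,0],0],[[0,0,0],0],[[0,0,0],0],[[0,0,0],0],[[0,0,0],0]]' 0
python3 - <<'E'
from g import *
for nm in ("side","scene"):
    c=cam(nm); p,uv=pts(c); hs=cv2.cvtColor(c["pixels"],cv2.COLOR_RGB2HSV)[uv[:,1],uv[:,0]]
    m=(np.abs(p[:,0]-555)<45)&(np.abs(p[:,1]-26)<40)&(hs[:,0]>15)&(hs[:,0]<32)&(hs[:,1]>100)
    for z0,z1,r in((185,200,22),(115,165,20),(55,105,8)):
        q=p[m&(p[:,2]>z0)&(p[:,2]<z1)]
        if len(q)>5: print(nm,z0,len(q),circ(q[:,:2],r)[0][:2].round(1))
E
```

```text
clock: 44.5
eef_pos: [555.2, 26.1, 131.8]
eef_rot: [-0.786, 1.571, -0.787]
wrist_force: [0.8, -0.3, -0.3]
finger_gap: 50.2
clock: 45.75
eef_pos: [555.2, 26.2, 131.8]
eef_rot: [1.898, 1.571, 1.897]
wrist_force: [-0.7, -0.2, -0.1]
finger_gap: 94.1
side 185 24 [558.3  23.2]
side 115 96 [532.5  -2.6]
side 55 55 [553.6  24.9]
scene 185 80 [553.6  26.5]
scene 115 103 [586.1  10. ]
scene 55 38 [556.1  25.2]
```

Standing free. Rise straight up, then back off towards the base and look with the wrist camera.

```bash
python3 -m handwheel '[[[-3,0,0],0],[[-7,0,0],0],[[-11,0,0],0],[[-14,0,0],0],[[-15,0,0],0],[[-15,0,0],0],[[-15,0,0],0],[[-13,0,0],0],[[-9,0,0],0],[[-4,0,0],0]]' 0
python3 -m handwheel '[[[-4,0,-4],0],[[-8,0,-8],0],[[-10,0,-10],0],[[-10,0,-12],0],[[-10,0,-12],0],[[-8,0,-12],0],[[-4,0,-10],0],[[0,0,-8],0],[[0,0,-4],0],[[0,0,0],0]]' 0
python3 - <<'E'
from g import *
out=[]
for nm in ("side","scene"):
    c=cam(nm); p,uv=pts(c); hs=cv2.cvtColor(c["pixels"],cv2.COLOR_RGB2HSV)[uv[:,1],uv[:,0]]
    m=(np.abs(p[:,0]-555)<45)&(np.abs(p[:,1]-26)<40)&(hs[:,0]>15)&(hs[:,0]<32)&(hs[:,1]>100)
    for z0,z1,r in((185,200,22),(115,165,20),(55,105,8)):
        q=p[m&(p[:,2]>z0)&(p[:,2]<z1)]
        if len(q)>5: print(nm,z0,len(q),circ(q[:,:2],r)[0][:2].round(1))
    a=proj(c,[562,30,80])[0].astype(int); out.append(cv2.resize(c["pixels"][a[1]-60:a[1]+60,a[0]-50:a[0]+50],(400,480),interpolation=cv2.INTER_CUBIC))
save("v10",np.hstack(out))
E
```

```text
clock: 47.1
eef_pos: [555.3, 26.1, 238.3]
eef_rot: [-0.103, 1.57, -0.104]
wrist_force: [-0.1, 0.3, -0.0]
finger_gap: 94.2
clock: 48.35
eef_pos: [475.1, 26.2, 291.7]
eef_rot: [3.104, 1.57, 3.103]
wrist_force: [0.7, 0.8, 0.6]
finger_gap: 94.1
side 185 52 [554.7  25.6]
side 115 127 [555.2  26.4]
side 55 57 [554.3  24.5]
scene 185 95 [554.9  26.6]
scene 115 102 [586.3   9.9]
scene 55 36 [556.4  26.6]
```

View pics/v10.png

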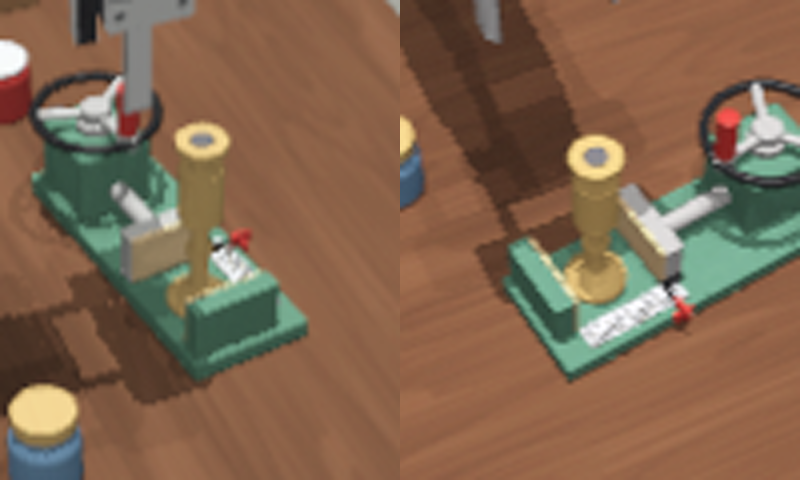

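```bash
python3 -c "
from cell import manip
print(manip.sign_off())"
```

```text
the job is handed in; nothing more can be done
None
```

The gauge is set to the red tab, the tall brass candlestick stands upright on the bed between the jaws, and the job is handed in. It finished at about 48.5 s of the 72 s allowed.

- **Gauge:** I wound the handwheel about 2.1 turns clockwise in total. The first two wrist-camera checks showed the pointer about 1.1 mm, then 0.5 mm short of the tab, so I corrected by 20° and then 9°. The last check put the pointer within about 0.1–0.2 mm of the tab. I did not repeat it after placing the candlestick. The handwheel was not touched again, and the last overview still shows the pointer at the tab.
- **Candlestick:** It is the smallest of the three. I gripped it by the barrel, carried it over the fixed jaw, lowered it until the load came off, and released it in two steps. After I backed off, both cameras showed it upright at about (555, 26) mm, against a target of (555, 26).

**Uncertain or disagreeing checks:**
- Bed outlines from the two fixed cameras put the middle of the bay about 3 mm away. I kept the wrist-camera value, which the handwheel's measured centre also supported.
- One camera's fit of the barrel's position in the last check was clearly wrong and I ignored it.
- The gripper read 43 mm on the 40 mm barrel. The cause is unexplained, but the hold was steady throughout.

I saw no contact with the red tab or the other wares, but I made no separate final check of the wares' positions.

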